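# Park the slicer's spring plunger and open its carriage

## Robot

A 6-joint arm with a two-finger parallel gripper is mounted at the origin on a cart in front of the work surface, level with it; the furniture and walls round the work are solid. World frame = base frame: x ahead of the robot, y to its left, z up, the work surface at z = 0. Lengths are in m, angles in rad, forces in N, time in s.
With the tool pointing down it reaches from about 0.325 to 1 m from the base axis. Payload 5.1 kg.
Tool frame: the origin (TCP) lies at the centre of the arm's flange, where the gripper is bolted on; the fingertips stand 173 mm ahead of it and the grasp point (between the pads) lies 155 mm ahead of it (robot.pinch_z is the distance from the TCP to the grasp point, in m); z points along the fingers, y is the line along which they close (so a half turn about z gives the same grasp; the last joint's range is limited). The gripper opens to 85 mm and grips with 20 to 120 N. Pads are 22 mm wide; open, the fingers measure 114 mm over their backs; the gripper's body (76 mm by 85 mm) begins 54 mm behind the grasp point. The pads swing forward as they close: fully open they stand 13 mm farther back than shut.
Start: joints at [-1.224, 0.124, 1.65, -0, 1.367, -0.083], TCP at [0.271, -0.591, 0.405] pointing down, gripper open.
Joint ranges: [-2.61, 2.61], [-1.02, 2.33], [0.03, 2.71], [-1.35, 4.49], [0.32, 2.68], [-2.91, 2.91]. Speed limits (rad/s): [2.57, 2.57, 3.14, 3.14, 3.14, 3.14].

## Interface

Orientations are given as a 3x3 rotation matrix whose columns are the frame's x, y, z axes.
In Python, from plant import robot gives the robot as it stands.
- The arm moves only by the tool send_rows, never from a script. Its argument "series" is one flat list of numbers, 7 for each row, row after row: the turn, a rotation vector about the world's x, y, z in rad, then the shift along the world's x, y, z in mm, then the opening, from -1 (shut) to 1 (fully open), so that 0 is half open. A call has 1 to 5 rows; each row shifts and turns the commanded pose from where the row before left it; what a row does not reach is not made up. A row lasts 1/8 s, in which the tool goes at most 62.5 mm and 10.7 degrees, less where a joint would pass 70% of its speed; a pose out of reach is approached as far as the arm can. A call is refused whole if a number of a shift passes 62.5 or a number of a turn 0.188, either way. A call with a gripper value outside its range is refused whole. The fingers move at their own pace and stop on an object; "force" is the grip in N (left out, the last holds). Time passes only in rows, so rows that do not move let the fingers close. It gives the time, the measured TCP pose, the force, the opening and the grip force at its end, in the units of the state.
- robot.sense(): the state, without advancing time (a new reading comes with each control period).
- robot.capture(name): name is "side" or "top" or "wrist"; returns the picture (480x640x3 uint8, blue, green, red); there is no depth.
- robot.camera_params(name): a dict with "mtx" (3x3 intrinsics, pixels), "extrinsics" (4x4, takes a point from camera to world coordinates). Camera axes: x right, y up, looking along -z (the intrinsics and any distortion apply to the point x, -y, -z); pixel columns grow to the right and rows downward; lengths in m; the calibration is good to about 2 mm. A picture is of the moment at which its call begins: read the wrist's pose just before it. camera_params takes no time and is no camera call; for the wrist camera it gives the pose at the moment of the call.
- robot.close_job(): hands the job in; it is judged then, once.
The state is a dict: "t": time; "joint_positions": joint angles; "qd": joint speeds; "effort": joint torques, N m; "eef_pos": TCP position; "tcp_rot": TCP orientation; "contact_force": force on the tool from outside, world axes, zero at the start; "wrist_torque": the same for the moment, N m; "grip_width": finger opening in m; "gripper_force": force on a finger pad.
Only numpy, scipy, OpenCV 4.12 (cv2) and the standard library are available. Lean on these libraries where they do the work, as an engineer would, in place of code of your own. Each camera call takes 0.05 s, during which the arm holds its last target. There are 200 camera calls.

## Task

Unlock the hand slicer: pull up its red spring plunger knob, twist it clockwise until it drops into its rest notch and stays up by itself, and let go of it. Then slide the carriage by its black handle all the way against the rubber end stop, and let go. Be gentle with the mechanism: do not strain the plunger against its upper end, the notch walls or the carriage, do not ram the end stop, and leave the other things where they are.

Things in the scene. Friction and masses are not known exactly. Their poses are not given: they have to be found in the camera images.
- slicer: Hand slicer, fixed to the worktop: wooden board 120 (x) x 260 (y) x 16 mm. Origin under the board's centre; y along it, z up; its y points to the robot's right, within 17 deg. On it two rails along y with the steel carriage; near the +y end a grey bracket with the spring plunger that locks the carriage; at the -y end the end stop.
- lock_bracket: Grey portal, 76 x 52 mm, top face 66 mm above the worktop. Origin at worktop height on the plunger's upright axis (slicer x = 0, y = 90 mm). On it a steel crown, 48 mm wide, top at 84 mm, with a wide deep gap where the locked cross pin sits and, past one narrow tooth, a shallow rest notch, anywhere from 26 to 84 deg clockwise (from above) of the locked pin: find it by feel.
- plunger: Spring plunger; rises 22 mm to a hard end (spring 6 N locked, 9 in the notch, 11 on the crown, 12.6 at the end). Origin at worktop height when locked. Its 8 mm tip locks an 11 mm hole in the carriage. Its round cross pin (4 x 47 mm) rides in the crown: 0 lift in the deep gap, ending 13 deg before the notch; 16 mm on the top; 10 mm in the notch (play 2 deg), whose walls stop turning.
- knob_grip (a point): Grip point of the plunger's red bar knob, on its axis: bar 42 mm long (point x, along the cross pin), 14 thick (point y), from 14 mm below to 8 mm above this point; a collar 22 mm wide to 18 mm below. Height over the worktop: 110 mm locked (bar along slicer x), 120 in the notch, 126 on the crown, 132 at the upper end. Turns clockwise with little friction, 93 deg at most.
- carriage: Steel carriage plate 96 (x) x 80 (y) mm, top 32 mm above the worktop, with a 24 mm wide tongue to +y under the bracket. Origin under its centre, 24 mm above the worktop, at slicer y = +10 mm when locked. With the plunger up it slides 70 mm to slicer -y up to the end stop (origin at y = -60 mm); 2.5 N of friction; it stays where it is left.
- carriage_grip (a point): Grip point of the black upright handle on the carriage: block 16 (x) x 50 (y) mm, from 32 to 86 mm above the worktop; this point is 72 mm above the worktop over the carriage's centre.
- end_stop: End stop on the slicer's -y end, with a soft rubber bumper whose face is at slicer y = -100 mm, 24 to 32 mm above the worktop. Origin as the slicer's.
- tin_b: Bystander: red food tin, 75 mm across, 110 tall. Origin under its centre.
- pinch_pot: Bystander: small turned wooden pot, 73 mm across, 35 tall. Origin under its centre.
- spice_a: Bystander: spice jar with black cap, 41 mm across, 105 tall. Origin under its centre.
- spice_b: Bystander: another spice jar with black cap, 41 mm across, 105 tall. Origin under its centre.
- rice_bowl: Bystander: white bowl with a green band, 115 mm across, 52 tall. Origin under its centre.
- onion: Bystander: red onion, about 83 mm. Origin under its centre.
- lemon: Bystander: lemon, 71 x 53 x 51 mm. Origin under its centre.

How it is judged:
On the way:
1. the plunger rests in its rest notch, let go, with the carriage still in its locked place (z of knob_grip in the frame of slicer between 0.1175 and 0.1225 m and angle between the x axis of knob_grip and the x axis of slicer, either way round above 0.35 rad and contact force between the fingers and plunger below 0.1 N and y of carriage_grip in the frame of slicer above 0.005 m), for 0.3 s.
At the end, for the whole second after the job is handed in: The plunger stays retracted in its rest notch by itself (knob 10 mm above its locked height within 2.5 mm, turned more than 20 deg), the carriage stands against the end stop within 5 mm, at rest, and both are let go (z of knob_grip in the frame of slicer between 0.1175 and 0.1225 m and angle between the x axis of knob_grip and the x axis of slicer, either way round above 0.35 rad and contact force between the fingers and plunger below 0.1 N and y of carriage_grip in the frame of slicer below -0.055 m and linear speed of carriage below 0.01 m/s and contact force between the fingers and carriage below 0.1 N); the robot touches nothing.
It fails at once if the plunger is strained against the bracket, its crown or its rest notch with more than 35 N (contact force between plunger and lock_bracket above 35 N).
It fails at once if the carriage is forced against the plunger's tip with more than 20 N (contact force between plunger and carriage above 20 N).
It fails at once if the carriage is rammed into the end stop with more than 25 N (contact force between carriage and end_stop above 25 N).
It fails at once if a bystander is moved by more than 30 mm (distance of any of tin_b, pinch_pot, spice_a, spice_b, rice_bowl, onion, lemon from where it was at the start of the episode above 0.03 m).
It also fails if it takes over 72 s, if anything falls off the work surface, if the arm or the gripper's body presses on something with over 40 N, if the wrist force passes 120 N, or if a joint passes its speed limit or range.

## Working session

There is one attempt and no reset: what is moved stays moved. The work goes in short steps, Python scripts to look and compute and a tool call to move; the robot and the scene stay as the last step left them, time stands still between calls to the robot, and variables do not carry over. Pictures are saved under pics/ and viewed, at most 10 in all, crops included, and the job is handed in when it is done.

Besides the shell and the picture viewer there is one more tool, called as name(argument=value, ...) on one line, values as JSON. send_rows: Moves the arm, as the interface text tells. Its arguments: {"type":"object","properties":{"series":{"type":"array","items":{"type":"number"}},"force":{"type":"number"}},"required":["series"]}

```bash
mkdir -p pics; ls; python3 - <<'E'
from plant import robot
import cv2,numpy as np
print(robot.sense())
for n in("top","side"):
    cv2.imwrite(f"pics/{n}0.png",robot.capture(n)); p=robot.camera_params(n); print(n,np.round(p["mtx"],1).tolist(),np.round(p["extrinsics"],4).tolist(),[k for k in p])
E
```

```text
pics
{'t': 0.0, 'joint_positions': array([-1.22360724e+00,  1.24518062e-01,  1.65165153e+00,  3.14746195e-05,
        1.36746750e+00, -8.26075300e-02]), 'qd': array([ 0.00136836,  0.00088145,  0.0015452 , -0.00049615, -0.00031457,
       -0.00112998]), 'effort': array([ 2.14075976e-04, -4.23606956e+01, -3.65453446e+01, -1.94254740e-04,
        7.07552681e-03,  5.17834096e-06]), 'eef_pos': array([ 0.27073643, -0.59067065,  0.40345753]), 'tcp_rot': array([[ 9.09053242e-01,  4.16679444e-01, -6.66644042e-04],
       [ 4.16679929e-01, -9.09051209e-01,  1.93293756e-03],
       [ 1.99401774e-04, -2.03492035e-03, -9.99997910e-01]]), 'contact_force': array([-0.91017948,  0.36398326, -0.05250705]), 'wrist_torque': array([ 0.01476473, -0.00407028,  0.01260186]), 'gripper_force': 0.0, 'grip_width': 0.08546528181871034}
top [[518.7, 0.0, 313.6], [0.0, 518.7, 240.5], [0.0, 0.0, 1.0]] [[-0.0027, 0.9924, -0.1234, 0.4505], [-0.9999, -0.0047, -0.0162, 0.0215], [-0.0167, 0.1233, 0.9922, 1.0427], [0.0, 0.0, 0.0, 1.0]] ['mtx', 'extrinsics']
side [[468.1, 0.0, 315.6], [0.0, 468.1, 235.4], [0.0, 0.0, 1.0]] [[0.9882, 0.0836, -0.1286, 0.455], [-0.1526, 0.4511, -0.8793, -0.7766], [-0.0155, 0.8886, 0.4585, 0.5195], [0.0, 0.0, 0.0, 1.0]] ['mtx', 'extrinsics']
```

View pics/top0.png

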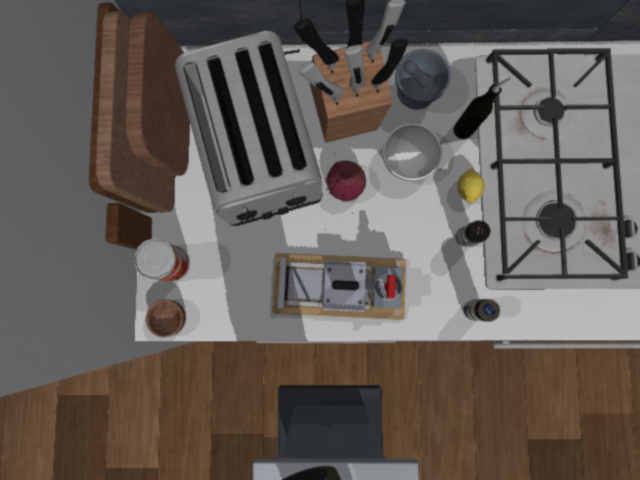

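View pics/side0.png

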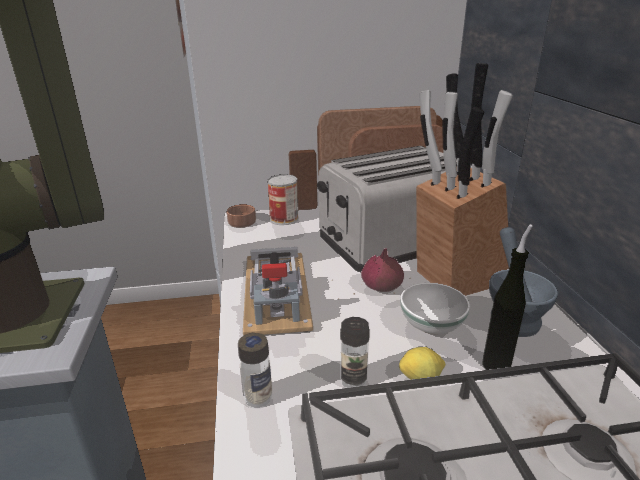

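The top view shows the slicer at cols 273–407, rows 254–319, with the red knob at about (391,287) and the black handle at (345,285). The end stop is on the left. In the side view the red knob is at about (274,271), and the spice jars stand clear of it.

```bash
cat > h.py <<'E'
import cv2,numpy as np
from plant import robot
def ray(p,uv):
    K,E=p["mtx"],p["extrinsics"]
    d=np.array([(uv[0]-K[0,2])/K[0,0],-(uv[1]-K[1,2])/K[1,1],-1.]); return E[:3,3],E[:3,:3]@d
def onz(p,uv,z):
    o,d=ray(p,uv); return o+d*(z-o[2])/d[2]
def tri(rs):
    A=0;b=0
    for o,d in rs:
        d=d/np.linalg.norm(d);M=np.eye(3)-np.outer(d,d);A=A+M;b=b+M@o
    return np.linalg.solve(A,b)
def big(m):
    c=max(cv2.findContours(m.astype(np.uint8),0,1)[0],key=cv2.contourArea)
    return c,cv2.minAreaRect(c)
def red(im,roi):
    h=cv2.cvtColor(im,cv2.COLOR_BGR2HSV); m=((h[...,0]<8)|(h[...,0]>172))&(h[...,1]>150)&(h[...,2]>80)
    k=np.zeros_like(m);x0,x1,y0,y1=roi;k[y0:y1,x0:x1]=1;return m&k
def rectw(p,r,z):
    w=np.array([onz(p,q,z)[:2] for q in cv2.boxPoints(r)])
    a=w[1]-w[0];b=w[2]-w[1]
    L=a if np.linalg.norm(a)>np.linalg.norm(b) else b
    return w.mean(0),np.degrees(np.arctan2(L[1],L[0])),np.linalg.norm(a),np.linalg.norm(b)
E
python3 - <<'E'
from h import *
t=cv2.imread("pics/top0.png");s=cv2.imread("pics/side0.png");pt=robot.camera_params("top");ps=robot.camera_params("side")
m=red(t,(370,415,260,315));c,r=big(m);print("knob",r,rectw(pt,r,.118))
k=np.zeros(t.shape[:2],bool);k[275:296,328:364]=1
c,r=big((t.max(2)<45)&k);print("handle",r,rectw(pt,r,.086))
h=cv2.cvtColor(t,cv2.COLOR_BGR2HSV);m=(h[...,0]>8)&(h[...,0]<25)&(h[...,1]>70);k[:]=0;k[245:328,262:418]=1
m=cv2.morphologyEx((m&k).astype(np.uint8),cv2.MORPH_CLOSE,np.ones((3,3)));c,r=big(m);print("board",r,rectw(pt,r,.016))
c,r2=big(red(s,(255,295,255,285)));print("side knob",r2)
v=cv2.resize(t[240:330,255:425],None,fx=4.5,fy=4.5,interpolation=2)
v2=cv2.resize(s[235:345,230:330],None,fx=4,fy=4,interpolation=2)
o=np.zeros((405+0,765,3),np.uint8);o[:405]=v[:405,:765];cv2.imwrite("pics/c0.png",o)
E
```

```text
knob ((391.19696044921875, 286.0465087890625), (7.7162041664123535, 22.283864974975586), 3.814074993133545) (array([ 0.48352216, -0.10081716]), np.float64(-4.966967856415074), np.float64(0.039443772821334704), np.float64(0.013668149394964088))
handle ((344.99078369140625, 284.6661376953125), (24.240398406982422, 7.876742839813232), 3.1798300743103027) (array([ 0.48742411, -0.0203761 ]), np.float64(-93.37396613159272), np.float64(0.014447219199114715), np.float64(0.04453152100757176))
board ((339.086181640625, 285.84246826171875), (130.7254180908203, 59.781166076660156), 2.806370258331299) (array([ 0.48827564, -0.01145505]), np.float64(-93.06219121772938), np.float64(0.11789593283929194), np.float64(0.2593620117555311))
side knob ((273.558837890625, 266.23529052734375), (8.00367546081543, 23.283418655395508), 75.96376037597656)
```

View pics/c0.png

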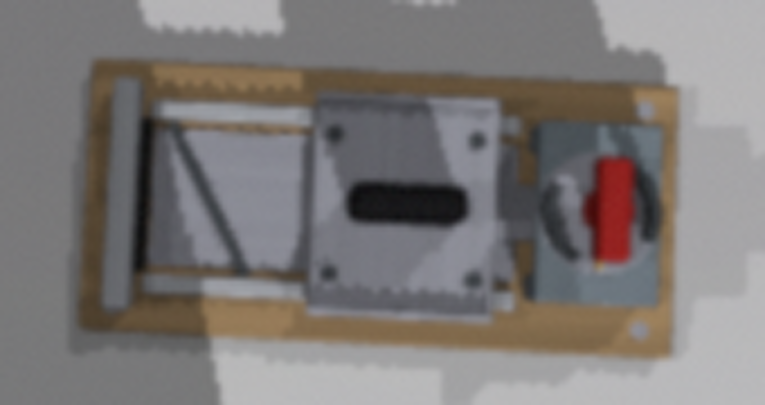

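send_rows(series=[0,0,0.1773,14.2,32.6,-3,1,0,0,0.1773,14.2,32.6,-3,1,0,0,0.1773,14.2,32.6,-3,1,0,0,0.1773,14.2,32.6,-3,1,0,0,0.1773,14.2,32.6,-3,1])

```text
t: 0.72
eef_pos: [0.3421, -0.4267, 0.3891]
tcp_rot: [[0.246, 0.969, -0.0], [0.969, -0.246, 0.001], [0.001, -0.001, -1.0]]
contact_force: [0.4, 0.6, 0.1]
grip_width: 0.0851
gripper_force: 0.0
```

send_rows(series=[0,0,0.1773,14.2,32.6,-3,1,0,0,0.1773,14.2,32.6,-3,1,0,0,0.1773,14.2,32.6,-3,1,0,0,0.1773,14.2,32.6,-3,1,0,0,0.1773,14.2,32.6,-3,1])

```text
t: 1.35
eef_pos: [0.413, -0.2637, 0.3742]
tcp_rot: [[-0.595, 0.803, -0.0], [0.803, 0.595, 0.0], [0.001, -0.0, -1.0]]
contact_force: [0.1, -0.7, 0.0]
grip_width: 0.0855
gripper_force: 0.0
```

send_rows(series=[0,0,0.1773,14.2,32.6,-3,1,0,0,0.1773,14.2,32.6,-3,1,0,0,0.1773,14.2,32.6,-3,1,0,0,0.1773,14.2,32.6,-3,1,0,0,0.1773,14.2,32.6,-3,1])

```text
t: 1.98
eef_pos: [0.4839, -0.1007, 0.3592]
tcp_rot: [[-0.999, 0.046, -0.001], [0.046, 0.999, 0.0], [0.001, 0.0, -1.0]]
contact_force: [-0.5, 0.7, 0.1]
grip_width: 0.0853
gripper_force: 0.0
```

send_rows(series=[0,0,0,0,0,0,1,0,0,0,0,0,0,1])

```text
t: 2.22
eef_pos: [0.4836, -0.1021, 0.3594]
tcp_rot: [[-0.999, 0.053, -0.001], [0.053, 0.999, -0.0], [0.001, -0.0, -1.0]]
contact_force: [-0.7, 0.1, 0.6]
grip_width: 0.0855
gripper_force: 0.0
```

```bash
cat >> h.py <<'E'
def st():
    s=robot.sense();R=s["tcp_rot"]
    print("t%.2f"%s["t"],"p",np.round(s["eef_pos"]*1000,1),"yaw_y %.2f"%np.degrees(np.arctan2(R[1,1],R[0,1])),"z",np.round(R[:,2],4),"F",np.round(s["contact_force"],1),"T",np.round(s["wrist_torque"],2),"w %.1f g %.1f"%(s["grip_width"]*1e3,s["gripper_force"]),"j6 %.2f"%s["joint_positions"][5]);return s
E
python3 - <<'E'
from h import *
st();p=robot.camera_params("wrist");im=robot.capture("wrist");cv2.imwrite("pics/w1.png",im)
m=red(im,(0,640,0,480));c,r=big(m);print(r,rectw(p,r,.118),np.round(p["extrinsics"],3).tolist())
E
```

```text
t2.23 p [ 483.6 -102.1  359.4] yaw_y 86.94 z [-7.e-04 -2.e-04 -1.e+00] F [-0.7  0.1  0.6] T [ 0.01 -0.04 -0.01] w 85.5 g 0.0 j6 -1.83
((314.5549011230469, 257.006103515625), (34.675498962402344, 80.50457763671875), 6.340191841125488) (array([ 0.480178  , -0.10083474]), np.float64(170.33258023932868), np.float64(0.043904993444498094), np.float64(0.01737260801787227)) [[0.053, -0.951, -0.304, 0.406], [0.999, 0.05, 0.018, -0.098], [-0.001, -0.304, 0.953, 0.328], [0.0, 0.0, 0.0, 1.0]]
```

View pics/w1.png

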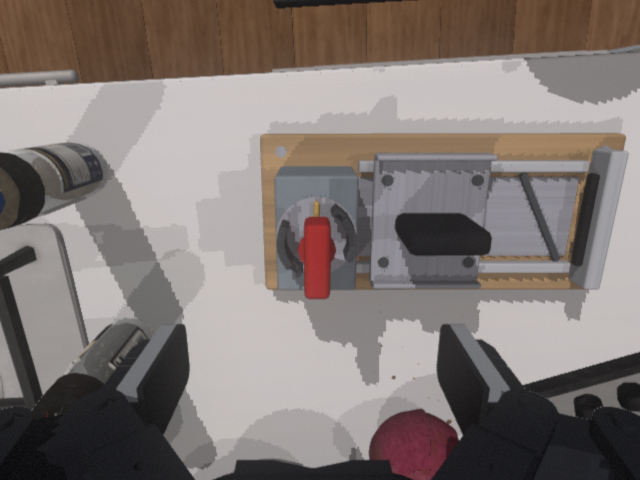

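The wrist view shows the board square with the gripper and the red bar at about (315,257), midway between the fingers. I'll descend, then close.

send_rows(series=[0,0,0,0,1,-30,0.2,0,0,0,0,0,-30,0.0,0,0,0,0,0,-20,-0.2,0,0,0,0,0,-9,-0.2,0,0,0,0,0,0,-0.2], force=30)

```text
t: 2.9
eef_pos: [0.4836, -0.1014, 0.2704]
tcp_rot: [[-0.999, 0.054, -0.001], [0.054, 0.999, 0.0], [0.001, 0.0, -1.0]]
contact_force: [0.1, -0.3, 0.6]
grip_width: 0.034
gripper_force: 0.0
```

send_rows(series=[0,0,0,0,0,0,-0.4,0,0,0,0,0,0,-0.55,0,0,0,0,0,0,-0.7,0,0,0,0,0,0,-1,0,0,0,0,0,0,-1], force=30)

```text
t: 3.52
eef_pos: [0.4843, -0.1007, 0.2718]
tcp_rot: [[-0.999, 0.052, 0.002], [0.052, 0.999, 0.0], [-0.002, 0.001, -1.0]]
contact_force: [0.2, 3.3, 5.8]
grip_width: 0.0133
gripper_force: 30.2
```

send_rows(series=[0,0,0,0,0,0,-1,0,0,0,0,0,0,-1], force=40)

```text
t: 3.78
eef_pos: [0.4843, -0.1007, 0.2718]
tcp_rot: [[-0.999, 0.052, 0.002], [0.052, 0.999, 0.0], [-0.002, 0.001, -1.0]]
contact_force: [-0.3, 4.0, 5.6]
grip_width: 0.0131
gripper_force: 42.8
```

```bash
python3 - <<'E'
from h import *
st()
E
```

```text
t3.77 p [ 484.3 -100.7  271.8] yaw_y 87.01 z [ 1.6e-03  4.0e-04 -1.0e+00] F [-0.3  4.   5.6] T [ 0.63  0.18 -0.04] w 13.1 g 42.8 j6 -1.83
```

send_rows(series=[0,0,0,0.5,0.7,3,-1,0,0,0,0,0,3,-1,0,0,0,0,0,3,-1,0,0,0,0,0,3,-1,0,0,0,0,0,0,-1])

```text
t: 4.4
eef_pos: [0.4841, -0.1002, 0.2824]
tcp_rot: [[-0.999, 0.052, -0.001], [0.052, 0.999, 0.0], [0.001, 0.0, -1.0]]
contact_force: [3.8, -0.1, -10.6]
grip_width: 0.0127
gripper_force: 40.6
```

```bash
python3 - <<'E'
from h import *
st();im=robot.capture("side");c,r=big(red(im,(250,300,235,285)));print(r)
E
```

```text
t4.40 p [ 484.1 -100.2  282.4] yaw_y 87.00 z [-5.e-04  0.e+00 -1.e+00] F [  3.8  -0.1 -10.6] T [-0.11 -0.97  0.06] w 12.7 g 40.6 j6 -1.83
((264.0, 261.5), (5.0, 4.0), 90.0)
```

send_rows(series=[0,0,-0.06,0,0,0,-1,0,0,-0.06,0,0,0,-1,0,0,-0.05,0,0,0,-1,0,0,0,0,0,0,-1])

```text
t: 4.95
eef_pos: [0.4841, -0.1002, 0.2823]
tcp_rot: [[-0.976, 0.22, -0.001], [0.22, 0.976, -0.0], [0.001, -0.0, -1.0]]
contact_force: [4.1, -0.1, -9.2]
grip_width: 0.0131
gripper_force: 40.6
```

```bash
python3 - <<'E'
from h import *
st()
E
```

```text
t4.95 p [ 484.1 -100.2  282.3] yaw_y 77.30 z [-6.e-04 -2.e-04 -1.e+00] F [ 4.1 -0.1 -9.2] T [-0.24 -0.82 -0.01] w 13.1 g 40.6 j6 -1.66
```

send_rows(series=[0,0,-0.035,0,0,0,-1,0,0,-0.035,0,0,0,-1,0,0,0,0,0,0,-1])

```text
t: 5.32
eef_pos: [0.4842, -0.1003, 0.2826]
tcp_rot: [[-0.958, 0.288, -0.001], [0.288, 0.958, -0.0], [0.001, -0.0, -1.0]]
contact_force: [3.2, -1.6, -9.3]
grip_width: 0.013
gripper_force: 40.6
```

```bash
python3 - <<'E'
from h import *
st()
E
```

```text
t5.33 p [ 484.2 -100.3  282.6] yaw_y 73.24 z [-6.e-04 -2.e-04 -1.e+00] F [ 3.2 -1.6 -9.3] T [-0.41 -0.67 -0.02] w 13.0 g 40.6 j6 -1.59
```

send_rows(series=[0,0,-0.035,0.5,0,0,-1,0,0,-0.035,0,0,0,-1,0,0,0,0,0,0,-1])

```text
t: 5.7
eef_pos: [0.4846, -0.1003, 0.2825]
tcp_rot: [[-0.935, 0.355, -0.001], [0.355, 0.935, -0.0], [0.001, -0.001, -1.0]]
contact_force: [1.0, -2.8, -10.4]
grip_width: 0.013
gripper_force: 40.6
```

```bash
python3 - <<'E'
from h import *
st()
E
```

```text
t5.70 p [ 484.6 -100.3  282.5] yaw_y 69.22 z [-1.2e-03 -2.0e-04 -1.0e+00] F [  1.   -2.8 -10.4] T [-0.63 -0.24 -0.03] w 13.0 g 40.6 j6 -1.52
```

send_rows(series=[0,0,-0.035,0,0,0,-1,0,0,-0.035,0,0,0,-1,0,0,0,0,0,0,-1])

```text
t: 6.08
eef_pos: [0.4846, -0.1002, 0.2825]
tcp_rot: [[-0.908, 0.419, -0.001], [0.419, 0.908, -0.0], [0.001, -0.001, -1.0]]
contact_force: [-1.0, -3.4, -10.3]
grip_width: 0.0132
gripper_force: 40.6
```

```bash
python3 - <<'E'
from h import *
st()
E
```

```text
t6.08 p [ 484.6 -100.2  282.5] yaw_y 65.23 z [-1.2e-03 -3.0e-04 -1.0e+00] F [ -1.   -3.4 -10.3] T [-0.76  0.06  0.19] w 13.2 g 40.6 j6 -1.45
```

send_rows(series=[0,0,-0.03,0,0,0,-1,0,0,0,0,0,0,-1])

```text
t: 6.32
eef_pos: [0.4846, -0.1002, 0.2825]
tcp_rot: [[-0.895, 0.446, -0.001], [0.446, 0.895, -0.0], [0.001, -0.001, -1.0]]
contact_force: [-1.0, -4.0, -10.9]
grip_width: 0.0127
gripper_force: 40.8
```

```bash
python3 - <<'E'
from h import *
st()
E
```

```text
t6.33 p [ 484.6 -100.2  282.5] yaw_y 63.53 z [-1.3e-03 -3.0e-04 -1.0e+00] F [ -1.   -4.  -10.9] T [-0.83  0.28  0.35] w 12.7 g 40.8 j6 -1.42
```

send_rows(series=[0,0,0.08,0,0,0,-1,0,0,0,0,0.5,3,-1,0,0,0,0,0,3,-1,0,0,0,0,0,2,-1,0,0,0,0,0,0,-1])

```text
t: 6.95
eef_pos: [0.4846, -0.0998, 0.2905]
tcp_rot: [[-0.927, 0.375, -0.001], [0.375, 0.927, -0.001], [0.0, -0.001, -1.0]]
contact_force: [-1.4, -4.7, -12.9]
grip_width: 0.0131
gripper_force: 40.4
```

```bash
python3 - <<'E'
from h import *
st()
E
```

```text
t6.95 p [484.6 -99.8 290.5] yaw_y 67.99 z [-7.e-04 -6.e-04 -1.e+00] F [ -1.4  -4.7 -12.9] T [-1.13  0.08 -0.06] w 13.1 g 40.4 j6 -1.50
```

send_rows(series=[0,0,-0.06,0,-0.5,0,-1,0,0,-0.06,0,-0.5,0,-1,0,0,-0.06,0,0,0,-1,0,0,-0.06,0,0,0,-1,0,0,0,0,0,0,-1])

```text
t: 7.58
eef_pos: [0.4845, -0.1006, 0.2903]
tcp_rot: [[-0.812, 0.584, -0.001], [0.584, 0.812, 0.001], [0.001, -0.0, -1.0]]
contact_force: [-0.7, -3.3, -13.4]
grip_width: 0.0132
gripper_force: 40.3
```

```bash
python3 - <<'E'
from h import *
st()
E
```

```text
t7.58 p [ 484.5 -100.6  290.3] yaw_y 54.30 z [-1.1e-03  6.0e-04 -1.0e+00] F [ -0.7  -3.3 -13.4] T [-0.79  0.13 -0.01] w 13.2 g 40.3 j6 -1.26
```

send_rows(series=[0,0,0,0,0,-2,-1,0,0,0,0,0,-2,-1,0,0,0,0,0,0,-1])

```text
t: 7.95
eef_pos: [0.4848, -0.1007, 0.2874]
tcp_rot: [[-0.813, 0.583, -0.001], [0.583, 0.813, 0.0], [0.001, -0.0, -1.0]]
contact_force: [-4.7, -2.2, -6.9]
grip_width: 0.0132
gripper_force: 41.2
```

```bash
python3 - <<'E'
from h import *
st()
E
```

```text
t7.95 p [ 484.8 -100.7  287.4] yaw_y 54.35 z [-1.e-03  4.e-04 -1.e+00] F [-4.7 -2.2 -6.9] T [-0.54  0.88 -0.03] w 13.2 g 41.2 j6 -1.26
```

send_rows(series=[0,0,-0.03,0,0,0,-1,0,0,0,0,0,0,-1])

```text
t: 8.2
eef_pos: [0.4847, -0.1007, 0.2868]
tcp_rot: [[-0.794, 0.607, -0.001], [0.607, 0.794, 0.0], [0.001, -0.0, -1.0]]
contact_force: [-3.9, -2.6, -7.3]
grip_width: 0.0131
gripper_force: 41.1
```

```bash
python3 - <<'E'
from h import *
st()
E
```

```text
t8.20 p [ 484.7 -100.7  286.8] yaw_y 52.60 z [-6.e-04  2.e-04 -1.e+00] F [-3.9 -2.6 -7.3] T [-0.61  0.9  -0.02] w 13.1 g 41.1 j6 -1.23
```

send_rows(series=[0,0,-0.03,0,0,0,-1,0,0,0,0,0,0,-1])

```text
t: 8.45
eef_pos: [0.4847, -0.1006, 0.2864]
tcp_rot: [[-0.776, 0.631, -0.001], [0.631, 0.776, 0.0], [0.001, -0.0, -1.0]]
contact_force: [-4.1, -3.5, -8.5]
grip_width: 0.0131
gripper_force: 40.8
```

```bash
python3 - <<'E'
from h import *
st()
E
```

```text
t8.45 p [ 484.7 -100.6  286.4] yaw_y 50.88 z [-7.e-04  2.e-04 -1.e+00] F [-4.1 -3.5 -8.5] T [-0.59  0.79 -0.02] w 13.1 g 40.8 j6 -1.20
```

send_rows(series=[0,0,0,0,0,-1,-1,0,0,0,0,0,0,-1,0,0,0,0,0,0,-1])

```text
t: 8.82
eef_pos: [0.4847, -0.1007, 0.2857]
tcp_rot: [[-0.776, 0.631, -0.001], [0.631, 0.776, 0.0], [0.001, -0.0, -1.0]]
contact_force: [-5.2, -2.4, -8.2]
grip_width: 0.013
gripper_force: 41.0
```

```bash
python3 - <<'E'
from h import *
st()
E
```

```text
t8.82 p [ 484.7 -100.7  285.7] yaw_y 50.88 z [-8.e-04  1.e-04 -1.e+00] F [-5.2 -2.4 -8.2] T [-0.62  0.87 -0.16] w 13.0 g 41.0 j6 -1.20
```

send_rows(series=[0,0,-0.025,0,0,0,-1,0,0,0,0.5,0,-1,-1,0,0,0,0,0,0,-1])

```text
t: 9.2
eef_pos: [0.4849, -0.1007, 0.2839]
tcp_rot: [[-0.76, 0.65, -0.002], [0.65, 0.76, 0.0], [0.002, -0.001, -1.0]]
contact_force: [-4.3, -3.1, -10.8]
grip_width: 0.0129
gripper_force: 40.6
```

```bash
python3 - <<'E'
from h import *
st()
E
```

```text
t9.20 p [ 484.9 -100.7  283.9] yaw_y 49.47 z [-1.9e-03  1.0e-04 -1.0e+00] F [ -4.3  -3.1 -10.8] T [-0.72  0.9  -0.01] w 12.9 g 40.6 j6 -1.18
```

send_rows(series=[0,0,0,0,0,-1,-1,0,0,0,0,0,-1,-1,0,0,0,0,0,0,-1])

```text
t: 9.57
eef_pos: [0.4849, -0.1007, 0.282]
tcp_rot: [[-0.76, 0.65, -0.002], [0.65, 0.76, 0.0], [0.002, -0.001, -1.0]]
contact_force: [-4.7, -3.3, -9.9]
grip_width: 0.0128
gripper_force: 40.7
```

```bash
python3 - <<'E'
from h import *
st()
E
```

```text
t9.57 p [ 484.9 -100.7  282. ] yaw_y 49.48 z [-1.8e-03  2.0e-04 -1.0e+00] F [-4.7 -3.3 -9.9] T [-0.69  0.93 -0.05] w 12.8 g 40.7 j6 -1.18
```

send_rows(series=[0,0,0,0,0,-0.5,-1,0,0,0,0,0,0,-0.6,0,0,0,0,0,0,-0.5,0,0,0,0,0,0,-0.2,0,0,0,0,0,0,-0.1])

```text
t: 10.2
eef_pos: [0.4858, -0.1007, 0.2832]
tcp_rot: [[-0.76, 0.65, 0.002], [0.65, 0.76, -0.0], [-0.002, 0.001, -1.0]]
contact_force: [-0.5, -0.2, 0.7]
grip_width: 0.0384
gripper_force: 0.0
```

send_rows(series=[0,0,0,0,0,25,0.1,0,0,0,0,0,40,0.1,0,0,0,0,0,30,0.1,0,0,0,0,0,0,0.1,0,0,0,0,0,0,0.1])

```text
t: 10.82
eef_pos: [0.4851, -0.1006, 0.3763]
tcp_rot: [[-0.76, 0.65, -0.001], [0.65, 0.76, 0.0], [0.001, -0.0, -1.0]]
contact_force: [-0.0, 0.2, -0.4]
grip_width: 0.0472
gripper_force: 0.0
```

```bash
python3 - <<'E'
from h import *
st();p=robot.camera_params("wrist");im=robot.capture("wrist");s=robot.capture("side");pt=robot.camera_params("top");t=robot.capture("top")
c,r=big(red(t,(370,415,260,315)));print("top",r,rectw(pt,r,.128))
c,r2=big(red(s,(250,300,235,290)));print("side",r2)
ps=robot.camera_params("side")
print("tri",tri([ray(pt,r[0]),ray(ps,r2[0])]))
t0=cv2.imread("pics/top0.png");s0=cv2.imread("pics/side0.png")
print("tri0",tri([ray(pt,big(red(t0,(370,415,260,315)))[1][0]),ray(ps,big(red(s0,(250,300,235,290)))[1][0])]))
cv2.imwrite("pics/m1.png",np.hstack([cv2.resize(im,(400,300)),cv2.resize(s[220:340,210:370],(400,300))]))
E
```

```text
t10.82 p [ 485.1 -100.6  376.3] yaw_y 49.48 z [-8.e-04  5.e-04 -1.e+00] F [-0.   0.2 -0.4] T [ 0.01 -0.07  0.02] w 47.2 g 0.0 j6 -1.18Traceback (most recent call last):
  File "<stdin>", line 3, in <module>
  File "h.py", line 14, in big
    c=max(cv2.findContours(m.astype(np.uint8),0,1)[0],key=cv2.contourArea)
ValueError: max() iterable argument is empty
```

```bash
python3 - <<'E'
from h import *
st();p=robot.camera_params("wrist");im=robot.capture("wrist");s=robot.capture("side");ps=robot.camera_params("side")
_,r2=big(red(s,(250,300,235,290)));_,r=big(red(im,(0,640,0,480)))
s0=cv2.imread("pics/side0.png");_,r0=big(red(s0,(250,300,235,290)))
print(r,r2,r0)
print("tri",tri([ray(p,r[0]),ray(ps,r2[0])]))
cv2.imwrite("pics/m1.png",np.hstack([cv2.resize(im,(400,300)),cv2.resize(s[220:340,210:370],(400,300))]))
E
```

```text
t10.97 p [ 484.9 -100.6  375.4] yaw_y 49.47 z [-0.0028  0.001  -1.    ] F [ 0.1  0.1 -0.2] T [ 0.06 -0.02  0.02] w 47.0 g 0.0 j6 -1.18
((309.0, 252.0), (28.0, 76.0), 0.0) ((271.5, 266.5), (20.871028900146484, 16.4438419342041), 18.434947967529297) ((273.558837890625, 266.23529052734375), (8.00367546081543, 23.283418655395508), 75.96376037597656)
tri [ 0.48033842 -0.10098172  0.11648237]
```

View pics/m1.png

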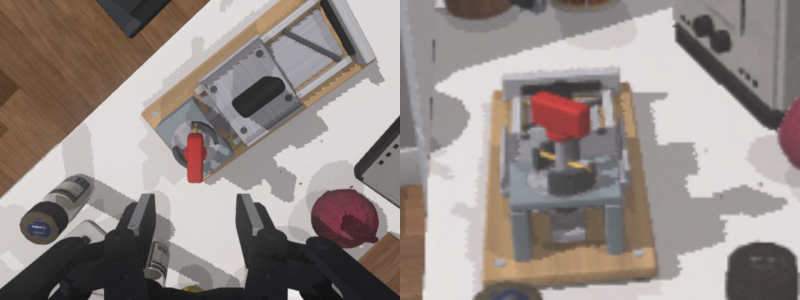

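The knob stands up by itself, turned about 37° with its gold pin across the crown. The carriage hasn't moved. Next is the handle.

send_rows(series=[0,0,-0.1833,0.6,16.8,0,0.1,0,0,-0.1833,0.6,16.8,0,0.1,0,0,-0.1833,0.6,16.8,0,0.1,0,0,-0.1833,0.6,16.8,0,0.1,0,0,-0.1833,0.6,16.8,0,0.1])

```text
t: 11.7
eef_pos: [0.4882, -0.0161, 0.3765]
tcp_rot: [[0.059, 0.998, -0.001], [0.998, -0.059, 0.0], [0.0, -0.001, -1.0]]
contact_force: [-0.4, 0.3, -1.1]
grip_width: 0.047
gripper_force: 0.0
```

send_rows(series=[0,0,0,0,0,-30,0.1,0,0,0,0,0,-30,0.1,0,0,0,0,0,0,0.1])

```text
t: 12.08
eef_pos: [0.4872, -0.0165, 0.314]
tcp_rot: [[0.053, 0.999, -0.007], [0.999, -0.053, 0.001], [0.001, -0.007, -1.0]]
contact_force: [0.5, 0.3, 0.2]
grip_width: 0.0469
gripper_force: 0.0
```

```bash
python3 - <<'E'
from h import *
st();p=robot.camera_params("wrist");im=robot.capture("wrist");cv2.imwrite("pics/w2.png",im)
K,E=p["mtx"],p["extrinsics"]
def px(P):
    c=E[:3,:3].T@(np.array(P)-E[:3,3]);return K[0,2]+K[0,0]*c[0]/-c[2],K[1,2]-K[1,1]*c[1]/-c[2]
print(px([.488,-.0205,.086]))
E
```

```text
t12.07 p [487.2 -16.5 314. ] yaw_y -3.03 z [-0.0067  0.001  -1.    ] F [0.5 0.3 0.2] T [ 0.05 -0.01  0.03] w 46.9 g 0.0 j6 -0.09
(np.float64(317.00556844350706), np.float64(282.9155218461838))
```

View pics/w2.png

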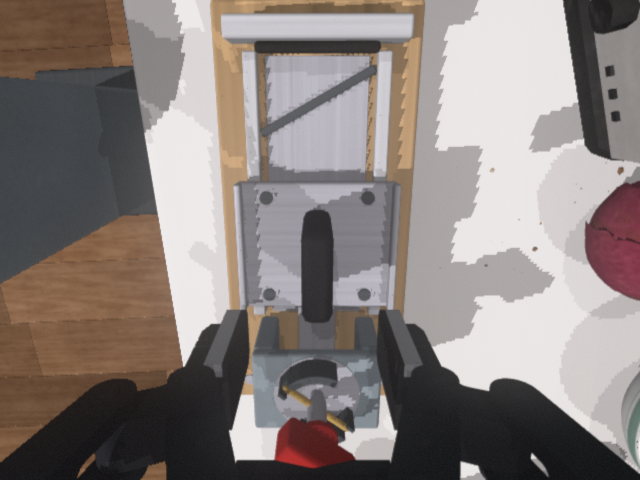

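The handle is centred at about x=316 between the fingers. The knob, up in its notch at the bottom of the image, is clear of the approach.

send_rows(series=[0,0,0,0,0,-30,0.0,0,0,0,0,0,-30,-0.1,0,0,0,0,0,-20,-0.2,0,0,0,0,0,-3,-0.4,0,0,0,0,0,0,-0.6], force=25)

```text
t: 12.75
eef_pos: [0.4884, -0.0168, 0.235]
tcp_rot: [[0.053, 0.999, -0.001], [0.999, -0.053, -0.0], [-0.0, -0.001, -1.0]]
contact_force: [-3.1, 0.4, -1.7]
grip_width: 0.0173
gripper_force: 1.5
```

send_rows(series=[0,0,0,0,0,0,-0.8,0,0,0,0,0,0,-1,0,0,0,0,0,0,-1], force=25)

```text
t: 13.12
eef_pos: [0.488, -0.0167, 0.2351]
tcp_rot: [[0.053, 0.999, -0.002], [0.999, -0.053, -0.0], [-0.0, -0.002, -1.0]]
contact_force: [-5.1, 0.1, 0.0]
grip_width: 0.0154
gripper_force: 27.1
```

```bash
python3 - <<'E'
from h import *
st()
E
```

```text
t13.12 p [488.  -16.7 235.1] yaw_y -3.02 z [-1.7e-03 -2.0e-04 -1.0e+00] F [-5.1  0.1  0. ] T [-0.03  0.73 -0.  ] w 15.4 g 27.1 j6 -0.09
```

send_rows(series=[0,0,0,-0.2,4,0,-1,0,0,0,0.4,8,0,-1,0,0,0,0.4,8,0,-1,0,0,0,0.4,8,0,-1,0,0,0,0.4,8,0,-1])

```text
t: 13.75
eef_pos: [0.4897, 0.0194, 0.2351]
tcp_rot: [[0.053, 0.999, -0.001], [0.999, -0.053, -0.001], [-0.001, -0.001, -1.0]]
contact_force: [-3.4, -2.0, 1.3]
grip_width: 0.0154
gripper_force: 27.2
```

send_rows(series=[0,0,0,0.4,8,0,-1,0,0,0,0.4,8,0,-1,0,0,0,0.4,8,0,-1,0,0,0,0.2,4,0,-1,0,0,0,0,0,0,-1])

```text
t: 14.38
eef_pos: [0.4911, 0.0478, 0.2351]
tcp_rot: [[0.053, 0.999, -0.0], [0.999, -0.053, 0.001], [0.001, -0.0, -1.0]]
contact_force: [-5.8, 0.7, 2.6]
grip_width: 0.0156
gripper_force: 27.5
```

```bash
python3 - <<'E'
from h import *
st()
E
```

```text
t14.38 p [491.1  47.8 235.1] yaw_y -3.02 z [-4.e-04  6.e-04 -1.e+00] F [-5.8  0.7  2.6] T [0.03 0.87 0.03] w 15.6 g 27.5 j6 0.04
```

Moved 64.5 mm. I'll creep to the stop.

send_rows(series=[0,0,0,0.1,2,0,-1,0,0,0,0.1,1.5,0,-1,0,0,0,0,1,0,-1,0,0,0,0,0,0,-1])

```text
t: 14.88
eef_pos: [0.4914, 0.0519, 0.2351]
tcp_rot: [[0.053, 0.999, -0.0], [0.999, -0.053, -0.0], [-0.0, -0.0, -1.0]]
contact_force: [-5.9, -2.0, 3.9]
grip_width: 0.0154
gripper_force: 27.5
```

```bash
python3 - <<'E'
from h import *
st()
E
```

```text
t14.88 p [491.4  51.9 235.1] yaw_y -3.02 z [-3.e-04 -3.e-04 -1.e+00] F [-5.9 -2.   3.9] T [-0.27  0.78  0.05] w 15.4 g 27.5 j6 0.05
```

send_rows(series=[0,0,0,0.1,0.8,0,-1,0,0,0,0,0,0,-1])

```text
t: 15.12
eef_pos: [0.4914, 0.0526, 0.2351]
tcp_rot: [[0.053, 0.999, -0.001], [0.999, -0.053, -0.0], [-0.0, -0.001, -1.0]]
contact_force: [-5.4, -1.5, 3.5]
grip_width: 0.0157
gripper_force: 27.5
```

```bash
python3 - <<'E'
from h import *
st()
E
```

```text
t15.12 p [491.4  52.6 235.1] yaw_y -3.03 z [-5.e-04 -4.e-04 -1.e+00] F [-5.4 -1.5  3.5] T [-0.3   0.84  0.01] w 15.7 g 27.5 j6 0.05
```

send_rows(series=[0,0,0,0,0.7,0,-1,0,0,0,0,0.4,0,-1,0,0,0,0,0,0,-1])

```text
t: 15.5
eef_pos: [0.4914, 0.0534, 0.2351]
tcp_rot: [[0.053, 0.999, -0.001], [0.999, -0.053, -0.001], [-0.001, -0.0, -1.0]]
contact_force: [-5.3, -3.7, 2.5]
grip_width: 0.0155
gripper_force: 27.5
```

```bash
python3 - <<'E'
from h import *
st()
E
```

```text
t15.50 p [491.4  53.4 235.1] yaw_y -3.02 z [-5.0e-04 -1.3e-03 -1.0e+00] F [-5.3 -3.7  2.5] T [-0.51  0.83  0.07] w 15.5 g 27.5 j6 0.05
```

send_rows(series=[0,0,0,0,0,0,-0.6,0,0,0,0,0,0,-0.3,0,0,0,0,0,0,0.0,0,0,0,0,0,0,0.1,0,0,0,0,0,10,0.1])

```text
t: 16.12
eef_pos: [0.4911, 0.0538, 0.2438]
tcp_rot: [[0.053, 0.999, -0.002], [0.999, -0.053, 0.0], [0.0, -0.002, -1.0]]
contact_force: [0.4, 0.7, 0.2]
grip_width: 0.0468
gripper_force: 0.0
```

send_rows(series=[0,0,0,0,0,40,0.1,0,0,0,0,0,50,0.1,0,0,0,-40,0,30,0.1,0,0,0,0,0,0,0.1,0,0,0,0,0,0,0.1])

```text
t: 16.75
eef_pos: [0.4513, 0.0537, 0.3643]
tcp_rot: [[0.053, 0.999, 0.001], [0.999, -0.053, -0.0], [0.0, 0.001, -1.0]]
contact_force: [0.7, -0.1, 0.2]
grip_width: 0.0471
gripper_force: 0.0
```

```bash
python3 - <<'E'
from h import *
st();im=robot.capture("wrist");s=robot.capture("side")
cv2.imwrite("pics/m2.png",np.hstack([cv2.resize(im,(400,300)),cv2.resize(s[220:340,210:370],(400,300))]))
E
```

```text
t16.75 p [451.3  53.7 364.3] yaw_y -3.04 z [ 7.e-04 -0.e+00 -1.e+00] F [ 0.7 -0.1  0.2] T [ 0.   -0.05  0.04] w 47.1 g 0.0 j6 0.05
```

View pics/m2.png

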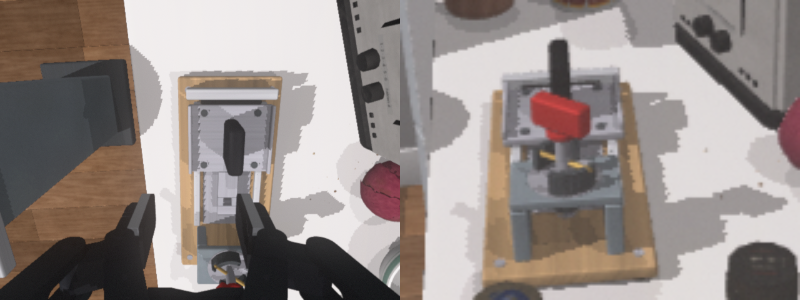

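The carriage plate stands against the bumper and the knob is still up, turned in its notch. The gripper is clear of both.

```bash
python3 -c "
from plant import robot
print(robot.close_job())"
```

```text
the job is handed in; nothing more can be done
None
```

I've handed the job in: the plunger stood up in its rest notch, turned about 37° clockwise, the carriage was against the end stop, and both were let go. The hand-in gave no verdict, so this rests on the last camera views and force readings.

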